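# Order board racked, spring clip held open on its edge

## Robot

A 7-joint arm with a two-finger parallel gripper is mounted at the origin on the work surface. World frame = base frame: x ahead of the robot, y to its left, z up, the work surface at z = 0. Lengths are in m, angles in rad, forces in N, time in s.
With the tool pointing down it reaches from about 0.35 to 0.9 m from the base axis. Payload 7.2 kg.
Tool frame: the origin (TCP) lies midway between the tips of the shut fingers; the grasp point (between the pads) lies r.grip_depth behind it (r.grip_depth is the distance from the TCP to the grasp point, in m); z points along the fingers, y is the line along which they close (so a half turn about z gives the same grasp; the last joint's range is limited). The gripper opens to 88 mm and grips with 3 to 60 N. Pads are 20 mm wide; open, the fingers measure 115 mm over their backs; the gripper's body (75 mm by 178 mm) begins 61 mm behind the grasp point.
Start: joints at [-1.237, 0.411, -0.013, 1.596, 0.006, 1.134, -0.082], TCP at [0.244, 0.575, 0.223] pointing down, gripper open.
Joint ranges: [-2.95, 2.95], [-0.29, 1.99], [-1.47, 1.44], [0.14, 2.54], [-1.03, 4.17], [0.13, 1.85], [-2.86, 2.86]. Speed limits (rad/s): [2.39, 2.39, 3.01, 3.01, 3.14, 3.14, 3.14].

## Interface

Orientations are given as a unit quaternion [w, x, y, z].
In Python, from plant import r, read_camera, sign_off gives the robot as it stands. The module is installed in compiled form; this text tells all that it offers.
- The arm moves only by the tool step_arm, never from a script. Its argument "motion" is text: rows parted by semicolons, each of 7 numbers parted by spaces: the shift along the tool's x, y, z in parts of the range, where 1.0 means 0.75 m, then the turn, a rotation vector about the tool's x, y, z in fractions of the full range, 1 being 2 pi rad, then the finger opening in m, from 0 to 0.0878. A call has 1 to 8 rows; each row is the pose to reach, as a shift and turn from the pose commanded when the call began, along the tool's axes at that moment; what a row does not reach only later rows make up. A row lasts 1/8 s, in which the tool goes at most 62.5 mm and 10.7 degrees, less where a joint would pass 70% of its speed; a pose out of reach is approached as far as the arm can. A call with a gripper value outside its range is refused whole. The fingers move at their own pace and stop on an object; the grip force is fixed at half the most. Time passes only in rows, so rows that repeat a pose let the fingers close. It gives the time, the measured TCP pose, the force, the opening and the grip force at its end, in the units of the state.
- r.get_obs(): the state, without advancing time (a new reading comes with each control period).
- read_camera(name): name is "scene" or "top"; returns a dict with "image" (480x640x3 uint8, red, green, blue), "mtx" (3x3 intrinsics, pixels), "pose" (4x4, takes a point from camera to world coordinates). Camera axes: x right, y down, z forward; pixel columns grow to the right and rows downward; lengths in m; the calibration is good to about 2 mm. A picture is of the moment at which its call begins. There is no depth.
- sign_off(): hands the job in; it is judged then, once.
The state is a dict: "time_s": time; "joint_pos": joint angles; "qvel": joint speeds; "effort": joint torques, N m; "ee_pos": TCP position; "tcp_rot": TCP orientation; "wrist_force": force on the tool from outside, world axes, zero at the start; "moment": the same for the moment, N m; "gripper_width": finger opening in m; "finger_force": force on a finger pad.
Only numpy, scipy, OpenCV 4.12 (cv2) and the standard library are available. Lean on these libraries where they do the work, as an engineer would, in place of code of your own. Each camera call takes 0.05 s, during which the arm holds its last target. There are 200 camera calls.

## Task

Move the blue order board from its little dark stand into the empty slot at the end of the plate rack, about centred and fully home, and let go of it. Then squeeze the handles of the orange spring clip to free it from the fin of its rest, and finish still holding it squeezed wide open with its jaws gaping on either side of the board's top edge, square to it and clear of it, ready for an order slip; do not let go at the end. Leave the two plates, the red dispenser and the upturned tray undisturbed.

Things in the scene. Friction and masses are not known exactly. Their poses are not given: they have to be found in the camera images.
- board: Order board: stiff blue plastic plate with a pale paper panel on each face, 110 wide (its x) x 8 thick (its y) x 120 tall (its z), about 90 g, loose. Starts upright in the slot of the dark stand. Origin: centre of its bottom edge.
- board_top (a point): Middle of the board's top edge (120 mm above its origin); axes as the board.
- stand: Dark wooden stand, fixed, 110 (x) x 40 (y) x 60 mm high, with one slot along its x through its middle; slot as in the rack: floor 15 mm above the stand's underside. Origin: centre of its underside. The board's axes start as the stand's.
- rack: Wooden plate rack, fixed, 110 (x) x 232 (y) mm. Slot block at its -y end, 110 x 40 x 60 mm high, with the empty slot along the rack's x, open at both ends, 85 mm to -y of the origin. To +y two rails 20 mm high with dowels up to 55 mm high hold the plates. Origin: on the surface, midway along.
- slot_floor (a point): Centre of the floor of the rack's empty slot, 15 mm above the surface; x along the slot, y across it. Slot 110 mm long, 10.4 mm wide over its lowest 35 mm, then flaring to 22 mm at the mouth, 45 mm above the floor. Either face of the board may look either way. Fully home, the board's bottom rests on this floor and its top edge stands 120 mm above it.
- clip: Orange plastic spring clip, 70 g, 30 mm wide (its x), loose. Origin: on its pivot (10 mm thick steel pin); z points up to the handles, y is the line along which handles are squeezed and jaws open. Handles rise 50 mm above the pivot, jaws with black pads reach 50 mm below it. Starts upright, biting the fin of its rest, jaw tips on the rest's base.
- clip_mouth (a point): Point midway between the jaw tips, 48 mm below the clip's pivot; axes as the clip.
- jaw_a (a joint): Opening of the clip, rad (both jaws alike). 0 = on the 5 mm fin, handle tops 45 mm apart over the outside. Squeezing the handles opens it; spring shuts it. 0.24 = stop: handles parallel, 22 mm over the outside, jaw pads (38 to 50 mm below the pivot) 23 mm apart at their upper edge, 28 mm at the tips. The stop takes about 9 N at 35 mm above the pivot; a grip of 15 to 30 N holds it.
- rest: Clip rest, fixed: pale wooden base 100 (x) x 70 (y) x 20 mm high with an upright steel fin 60 (x) x 5 (y) mm whose top is 60 mm above the underside. Origin: centre of its underside. The clip starts with its pivot 70 mm above this origin, its axes as the rest's.
- plate0: White melamine plate, 140 mm across, 6 to 10 mm thick, standing on edge in the rack, top about 150 mm above the surface; origin at its centre, y is its axis. Leave alone.
- plate1: The second such plate, 50 mm further to the rack's +y. Leave alone.
- dispenser: Red plastic sauce dispenser, empty, 56 mm across, 140 mm tall, standing loose; origin centre of underside. Leave alone.
- tray: Aluminium tray upturned, 100 (x) x 150 (y) x 35 mm high, loose; origin centre of its underside as it lies. Leave alone.

How it is judged:
On the way, in this order (a step that is already met when the one before it is completed fails the run):
1. the board stands fully home in the rack's slot and has been let go (z of board in the frame of slot_floor between -0.004 and 0.004 m and x of board in the frame of slot_floor between -0.02 and 0.02 m and y of board in the frame of slot_floor between -0.005 and 0.005 m and angle between board's own z axis and vertical below 0.12 rad and angle between the y axis of board and the y axis of rack, either way round below 0.12 rad and contact force between the fingers and board below 0.2 N), for 0.2 s.
2. the clip is squeezed open and lifted clear of its fin (value of joint jaw_a above 0.15 rad and contact force between the fingers and clip above 3 N and z of clip_mouth in the frame of rest above 0.068 m), for 0.1 s.
At the end, for the whole second after the job is handed in: Board home (4 mm), let go, within 20 mm of centre, upright within 0.12 rad. Clip held (over 3 N), still, open 0.17 rad or more, upright and square within 0.2 rad, tips 8-38 mm below the top edge, centred across it within 7 mm, within 40 mm of mid-edge, pressing it under 0.5 N (all of step 1 and z of clip_mouth in the frame of board between 0.082 and 0.112 m and x of clip_mouth in the frame of board between -0.04 and 0.04 m and y of clip_mouth in the frame of board between -0.007 and 0.007 m and value of joint jaw_a above 0.17 rad and angle between clip's own z axis and vertical below 0.2 rad and angle between the y axis of clip and the y axis of board, either way round below 0.2 rad and contact force between the fingers and clip above 3 N and contact force between clip and board below 0.5 N and linear speed of clip below 0.02 m/s); the arm keeps its last pose, push and grip.
It fails at once if a plate is shifted more than 20 mm (distance of any of plate0, plate1 from where it was at the start of the episode above 0.02 m).
It fails at once if the dispenser is shifted more than 30 mm or toppled (distance of dispenser from where it was at the start of the episode above 0.03 m or angle between dispenser's own z axis and vertical above 0.5 rad).
It fails at once if the tray is shifted more than 30 mm (distance of tray from where it was at the start of the episode above 0.03 m).
It also fails if it takes over 67 s, if anything falls off the work surface, if the arm or the gripper's body presses on something with over 40 N, if the wrist force passes 120 N, or if a joint passes its speed limit or range.

## Working session

There is one attempt and no reset: what is moved stays moved. The work goes in short steps, Python scripts to look and compute and a tool call to move; the robot and the scene stay as the last step left them, time stands still between calls to the robot, and variables do not carry over. Pictures are saved under pics/ and viewed, at most 10 in all, crops included, and the job is handed in when it is done.

Besides the shell and the picture viewer there is one more tool, called after "Request:" by a JSON object that holds its "method" and its "body". step_arm: Moves the arm, as the interface text tells. Its arguments: {"type":"object","properties":{"motion":{"type":"string"}},"required":["motion"]}

```bash
mkdir -p pics; python3 - <<'E'
from plant import r, read_camera
import cv2, numpy as np
o=r.get_obs(); print({k:np.round(v,4) for k,v in o.items()}, r.grip_depth)
for n in("scene","top"):
    c=read_camera(n); cv2.imwrite(f"pics/{n}0.png",c["image"][:,:,::-1]); np.savez(f"{n}0.npz",**c); print(c["mtx"],c["pose"].round(3))
E
```

```text
{'time_s': np.float64(0.0), 'joint_pos': array([-1.2372,  0.4119, -0.0127,  1.597 ,  0.0056,  1.1343, -0.0822]), 'qvel': array([-0.0018, -0.0015,  0.0008,  0.0004, -0.0005,  0.0001,  0.001 ]), 'effort': array([-1.00000e-04, -5.87950e+01,  6.41800e-01, -2.91068e+01,
       -5.38000e-02,  1.85000e-02,  2.00000e-04]), 'ee_pos': array([0.2443, 0.5747, 0.2218]), 'tcp_rot': array([-1.000e-04,  1.995e-01,  9.799e-01, -8.000e-04]), 'wrist_force': array([ 0.3581, -0.1715, -0.6354]), 'moment': array([-0.0072, -0.0028, -0.0131]), 'finger_force': np.float64(0.0), 'gripper_width': np.float64(0.0877)} 0.0187
[[434.79882641   0.         318.70434532]
 [  0.         434.79882641 241.81568239]
 [  0.           0.           1.        ]] [[ 0.839  0.42  -0.346  0.84 ]
 [ 0.544 -0.657  0.522 -0.417]
 [-0.008 -0.626 -0.78   0.714]
 [ 0.     0.     0.     1.   ]]
[[491.18551522   0.         324.61970148]
 [  0.         491.18551522 245.63927609]
 [  0.           0.           1.        ]] [[ 1.70e-02 -9.82e-01  1.90e-01  3.57e-01]
 [-1.00e+00 -1.70e-02  4.00e-03  1.00e-03]
 [-1.00e-03 -1.90e-01 -9.82e-01  1.18e+00]
 [ 0.00e+00  0.00e+00  0.00e+00  1.00e+00]]
```

View pics/scene0.png

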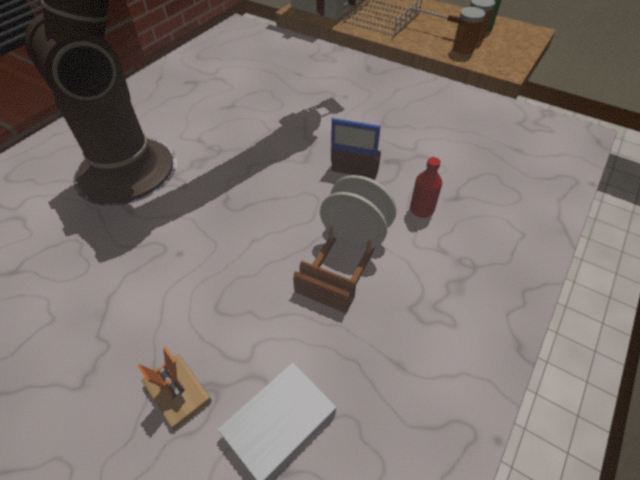

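View pics/top0.png

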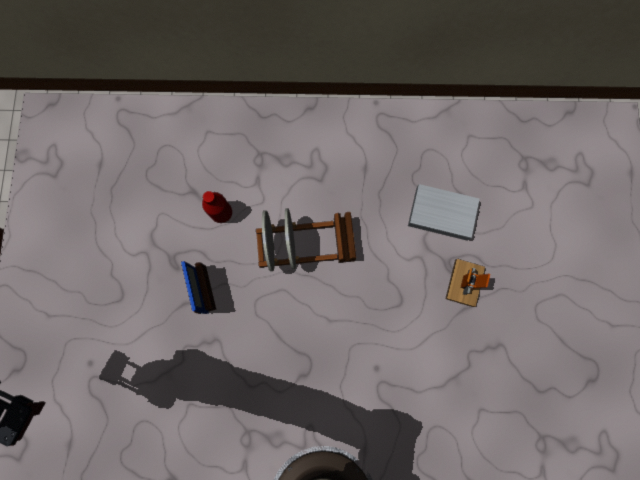

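The scene view shows the board (355,140), rack (335,270), clip (163,372), tray (277,422) and dispenser (427,190). The top view shows the board (197,287), slot block (345,237), clip on its rest (468,283), tray (445,211) and dispenser (217,207). Next I'll enlarge the parts that matter.

```bash
python3 - <<'E'
import cv2, numpy as np
s=cv2.imread("pics/scene0.png");t=cv2.imread("pics/top0.png")
def crop(im,x,y,w=66,h=75,k=4): return cv2.resize(im[y:y+h,x:x+w],None,fx=k,fy=k,interpolation=cv2.INTER_CUBIC)
a=np.hstack([crop(t,165,250),crop(t,310,200),crop(t,440,250)])
b=np.hstack([crop(s,322,110),crop(s,290,240),crop(s,135,340,)][:3])
m=np.vstack([a,b]); m=cv2.convertScaleAbs(m,alpha=1.7); print(m.shape); cv2.imwrite("pics/crops.png",m)
E
```

```text
(600, 792, 3)
```

View pics/crops.png

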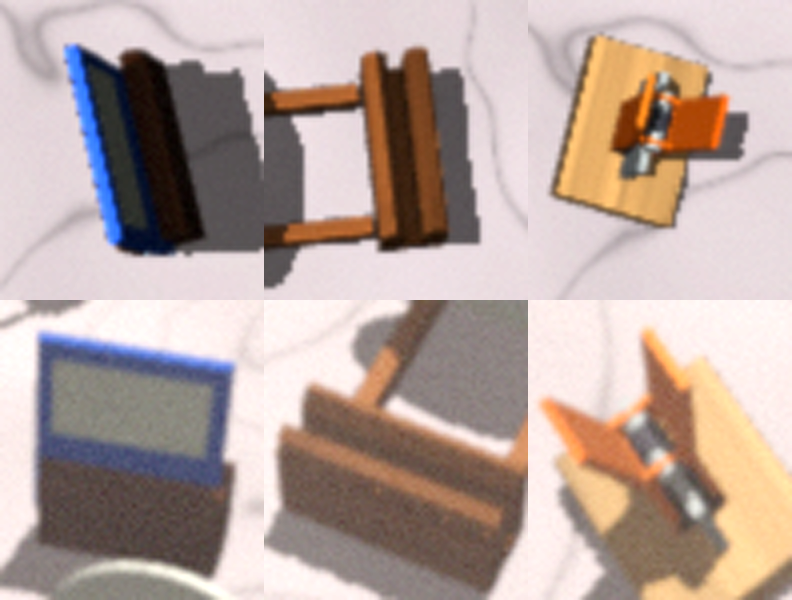

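The crops show the board's top edge in both views, the two ridges either side of the slot, and the rest's base with the clip's handles opening roughly along world y. Next I triangulate these points.

```bash
cat > h.py <<'E'
import numpy as np, cv2
C={n:np.load(f"{n}0.npz") for n in("scene","top")}
def ray(n,p):
    c=C[n]; d=c["pose"][:3,:3]@np.linalg.solve(c["mtx"],[p[0],p[1],1]); return c["pose"][:3,3],d/np.linalg.norm(d)
def plane(n,p,z):
    o,d=ray(n,p); return o+d*(z-o[2])/d[2]
def tri(pt,ps):
    A=0;b=0
    L=[ray("top",pt),ray("scene",ps)]
    for o,d in L:
        P=np.eye(3)-np.outer(d,d);A=A+P;b=b+P@o
    x=np.linalg.solve(A,b); return x,max(np.linalg.norm(np.cross(x-o,d)) for o,d in L)
E
python3 - <<'E'
from h import *
T=[lambda u,v:((u+.5)/4-.5+165,(v+.5)/4-.5+250),lambda u,v:((u-264+.5)/4-.5+310,(v+.5)/4-.5+200),lambda u,v:((u-528+.5)/4-.5+440,(v+.5)/4-.5+250)]
S=[lambda u,v:((u+.5)/4-.5+322,(v-300+.5)/4-.5+110),lambda u,v:((u-264+.5)/4-.5+290,(v-300+.5)/4-.5+240),lambda u,v:((u-528+.5)/4-.5+135,(v-300+.5)/4-.5+340)]
for nm,i,t,s in [("board lo",0,(115,246),(40,336)),("board hi",0,(72,47),(233,366)),("near lo",1,(434,234),(286,434)),("near hi",1,(415,52),(500,518)),("far lo",1,(388,240),(313,390))]:
    x,e=tri(T[i](*t),S[i](*s)); print(nm,x.round(4),round(e,4))
for z in (.060,): print("ridges top", [plane("top",T[1](*q),z).round(4) for q in [(434,234),(415,52),(388,240),(372,57)]])
print("board top z.135",[plane("top",T[0](*q),.135).round(4) for q in [(115,246),(72,47)]])
q=[plane("top",T[2](*q),.02) for q in [(594,35),(710,68),(675,226),(555,193)]]
print("rest",np.round(q,4),np.mean(q,0), [np.linalg.norm(q[i]-q[i-1]).round(4) for i in range(4)])
s=cv2.imread("pics/scene0.png");t=cv2.imread("pics/top0.png")
f=lambda im,x,y:cv2.convertScaleAbs(cv2.resize(im[y:y+50,x:x+50],None,fx=8,fy=8,interpolation=cv2.INTER_CUBIC),alpha=1.5)
cv2.imwrite("pics/clip8.png",np.hstack([f(t,445,255),f(s,132,342)]))
E
```

```text
board lo [0.414  0.2813 0.1325] 0.0016
board hi [0.5193 0.3103 0.136 ] 0.0011
near lo [ 0.5473 -0.0586  0.0493] 0.0014
near hi [ 0.6553 -0.0466  0.0537] 0.0011
far lo [ 0.5435 -0.0315  0.0497] 0.0018
ridges top [array([ 0.5445, -0.059 ,  0.06  ]), array([ 0.6528, -0.0471,  0.06  ]), array([ 0.5405, -0.0325,  0.06  ]), array([ 0.6493, -0.0219,  0.06  ])]
board top z.135 [array([0.4127, 0.2795, 0.135 ]), array([0.5186, 0.3099, 0.135 ])]
rest [[ 0.5549 -0.3099  0.02  ]
 [ 0.5361 -0.3784  0.02  ]
 [ 0.442  -0.3537  0.02  ]
 [ 0.4601 -0.2838  0.02  ]] [ 0.49828189 -0.33145765  0.02      ] [np.float64(0.0983), np.float64(0.071), np.float64(0.0973), np.float64(0.0722)]
```

View pics/clip8.png

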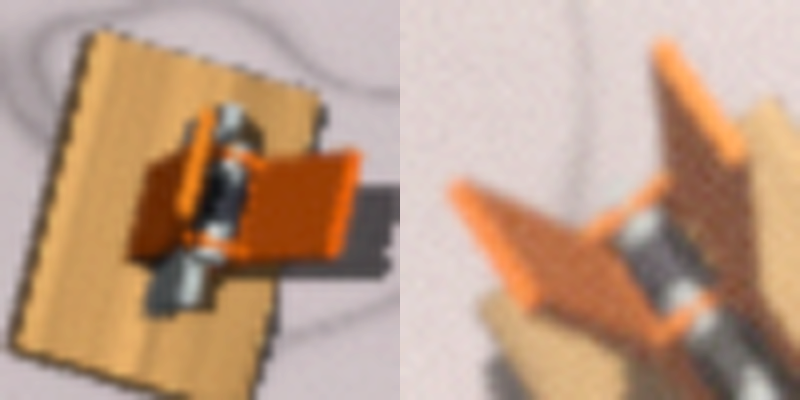

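```bash
cat >> h.py <<'E'
from scipy.spatial.transform import Rotation as R
def go(pos,yaw_deg,z_bias=0):
    """shift and rotvec in tool axes for tool down, tool y at world angle yaw_deg"""
    from plant import r
    o=r.get_obs(); q=o["tcp_rot"]; A=R.from_quat([*q[1:],q[0]]); p=o["ee_pos"]
    a=np.radians(yaw_deg); y=np.array([np.cos(a),np.sin(a),0]); z=np.array([0,0,-1.]); B=R.from_matrix(np.c_[np.cross(y,z),y,z])
    print("at",p.round(4),"yaw",np.degrees(np.arctan2(*A.as_matrix()[1::-1,1])).round(2),"shift",A.inv().apply(np.array(pos)-p).round(4),"rv",(A.inv()*B).as_rotvec().round(4))
E
python3 - <<'E'
from h import *
t=lambda u,v:((u+.5)/8-.5+445,(v+.5)/8-.5+255); s=lambda u,v:((u-400+.5)/8-.5+132,(v+.5)/8-.5+342)
P=[]
for a,b in [((352,152),(528,303)),((336,255),(458,188)),((210,110),(738,158)),((190,212),(665,48))]:
    x,e=tri(t(*a),s(*b)); P.append(x); print(x.round(4),round(e,4))
print(np.mean(P,0))
go((.466,.295,.20),105.6); go((.466,.295,.1),105.6)
E
```

```text
[ 0.506  -0.3546  0.115 ] 0.0005
[ 0.4784 -0.3477  0.115 ] 0.0009
[ 0.5173 -0.3156  0.115 ] 0.0003
[ 0.4897 -0.3082  0.1148] 0.0013
[ 0.49786559 -0.33155392  0.11496147]
at [0.2443 0.5748 0.2219] yaw 66.98 shift [-0.3135 -0.1708  0.0222] rv [-1.40e-03 -4.00e-04 -6.74e-01]
at [0.2443 0.5748 0.2219] yaw 66.98 shift [-0.3135 -0.1707  0.1222] rv [-1.40e-03 -4.00e-04 -6.74e-01]
```

Careful with the scale: shifts go in shares of 0.75 m and turns go in shares of 2 pi rad. That gives: -0.3135 m / 0.75 = -0.418, -0.171 m / 0.75 = -0.228, -0.674 rad / 6.2832 = -0.1073.

Request:
{"method": "step_arm", "body": {"motion": "-0.418 -0.228 0.0293 0 0 -0.1073 0.0878;-0.418 -0.228 0.0293 0 0 -0.1073 0.0878;-0.418 -0.228 0.0293 0 0 -0.1073 0.0878;-0.418 -0.228 0.0293 0 0 -0.1073 0.0878;-0.418 -0.228 0.0293 0 0 -0.1073 0.0878;-0.418 -0.228 0.0293 0 0 -0.1073 0.0878;-0.418 -0.228 0.0293 0 0 -0.1073 0.0878;-0.418 -0.228 0.0293 0 0 -0.1073 0.0878"}}

```text
time_s: 1.1
ee_pos: [0.4655, 0.2957, 0.2004]
tcp_rot: [-0.0, -0.136, 0.991, 0.0]
wrist_force: [-0.3, -0.3, 0.4]
gripper_width: 0.0876
finger_force: 0.0
```

```bash
python3 - <<'E'
from h import *
go((.466,.295,.1),105.6)
E
```

```text
at [0.4655 0.2957 0.2004] yaw 105.6 shift [-0.0003 -0.0008  0.1004] rv [ 0.0004 -0.0007  0.    ]
```

To row units: 0.1 m / 0.75 = 0.1333, 0.05 m / 0.75 = 0.0667.

Request:
{"method": "step_arm", "body": {"motion": "0 -0.0013 0.0667 0 0 0 0.05;0 -0.0013 0.1333 0 0 0 0.03;0 -0.0013 0.1333 0 0 0 0.03;0 -0.0013 0.1333 0 0 0 0.02;0 -0.0013 0.1333 0 0 0 0.015;0 -0.0013 0.1333 0 0 0 0.012;0 -0.0013 0.1333 0 0 0 0.01;0 -0.0013 0.1333 0 0 0 0.01"}}

```text
time_s: 2.1
ee_pos: [0.4665, 0.2943, 0.101]
tcp_rot: [0.0, -0.136, 0.991, 0.0]
wrist_force: [-0.1, 0.2, -0.8]
gripper_width: 0.0121
finger_force: 0.0
```

Request:
{"method": "step_arm", "body": {"motion": "0 0 0 0 0 0 0.008;0 0 0 0 0 0 0.004;0 0 0 0 0 0 0;0 0 0 0 0 0 0;0 0 0 0 0 0 0"}}

```text
time_s: 2.72
ee_pos: [0.4663, 0.2949, 0.1007]
tcp_rot: [0.0, -0.136, 0.991, 0.0]
wrist_force: [-0.4, 3.5, -1.4]
gripper_width: 0.0078
finger_force: 30.0
```

To row units: -0.19 m / 0.75 = -0.2533, -0.15 m / 0.75 = -0.2.

Request:
{"method": "step_arm", "body": {"motion": "0 0 -0.0267 0 0 0 0;0 0 -0.0667 0 0 0 0;0 0 -0.1333 0 0 0 0;0 0 -0.2 0 0 0 0;0 0 -0.2533 0 0 0 0;0 0 -0.2533 0 0 0 0;0 0 -0.2533 0 0 0 0"}}

```text
time_s: 3.6
ee_pos: [0.4661, 0.2933, 0.2896]
tcp_rot: [-0.001, -0.135, 0.991, -0.001]
wrist_force: [0.3, 0.1, -1.8]
gripper_width: 0.0077
finger_force: 30.0
```

```bash
python3 - <<'E'
from h import *
from plant import r,read_camera
o=r.get_obs();print(o["wrist_force"],o["gripper_width"])
go((.597,-.040,.29),96.1)
for n in("scene","top"):
    c=read_camera(n); im=c["image"]; hsv=cv2.cvtColor(im,cv2.COLOR_RGB2HSV)
    cv2.imwrite(f"pics/{n}1.png",im[:,:,::-1])
a=cv2.imread("pics/scene1.png")[30:180,290:440];b=cv2.imread("pics/top1.png")[220:370,120:270]
cv2.imwrite("pics/lift.png",cv2.convertScaleAbs(np.hstack([cv2.resize(x,(400,400),interpolation=cv2.INTER_CUBIC) for x in(a,b)]),alpha=1.5))
E
```

```text
[ 0.2525117   0.09746055 -1.8362317 ] 0.007704071894473731
at [0.4661 0.2933 0.2896] yaw 105.55 shift [-3.680e-02 -3.562e-01 -1.000e-04] rv [-0.0013 -0.0014  0.165 ]
```

View pics/lift.png

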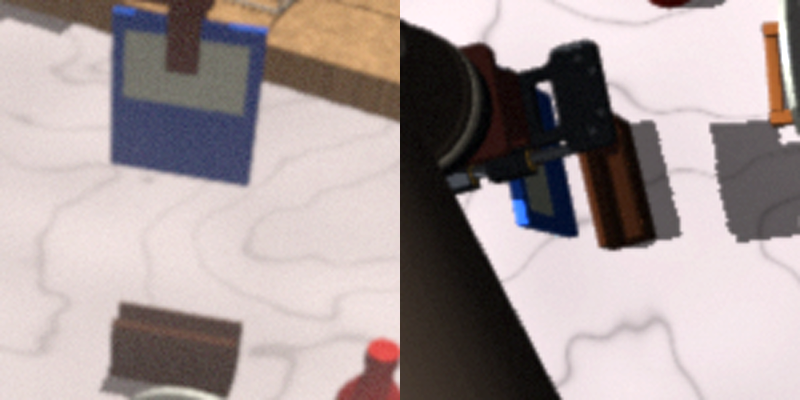

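The board hangs straight in the fingers and the stand is empty. I'll carry it over to the slot.

To row units: -0.356 m / 0.75 = -0.4747, -0.29 m / 0.75 = -0.3867, 0.165 rad / 6.2832 = 0.0263.

Request:
{"method": "step_arm", "body": {"motion": "-0.008 -0.0667 0 0 0 0.0032 0;-0.016 -0.1467 0 0 0 0.0095 0;-0.024 -0.2267 0 0 0 0.0159 0;-0.032 -0.3067 0 0 0 0.0207 0;-0.04 -0.3867 0 0 0 0.0263 0;-0.0493 -0.4533 0 0 0 0.0263 0;-0.0493 -0.4747 0 0 0 0.0263 0;-0.0493 -0.4747 0 0 0 0.0263 0"}}

```text
time_s: 4.7
ee_pos: [0.5972, -0.0394, 0.2894]
tcp_rot: [-0.001, -0.053, 0.999, -0.0]
wrist_force: [0.0, 0.7, -0.9]
gripper_width: 0.008
finger_force: 30.0
```

```bash
python3 - <<'E'
from h import *
from plant import read_camera
go((.597,-.040,.17),96.1);go((.597,-.040,.1),96.1)
for n in("scene","top"):
    c=read_camera(n); cv2.imwrite(f"pics/{n}2.png",c["image"][:,:,::-1])
a=cv2.imread("pics/scene2.png")[180:330,250:400];b=cv2.imread("pics/top2.png")[170:320,260:410]
cv2.imwrite("pics/over.png",cv2.convertScaleAbs(np.hstack([cv2.resize(x,(400,400),interpolation=cv2.INTER_CUBIC) for x in(a,b)]),alpha=1.5))
E
```

```text
at [ 0.5972 -0.0394  0.2894] yaw 96.03 shift [-0.     -0.0006  0.1194] rv [ 0.     -0.0023 -0.0012]
at [ 0.5972 -0.0394  0.2894] yaw 96.03 shift [-0.0002 -0.0006  0.1894] rv [ 0.     -0.0023 -0.0012]
```

To row units: 0.16 m / 0.75 = 0.2133, 0.15 m / 0.75 = 0.2.

Request:
{"method": "step_arm", "body": {"motion": "0 -0.0007 0.0667 0 0 0 0;0 -0.0007 0.1333 0 0 0 0;0 -0.0007 0.1733 0 0 0 0;0 -0.0007 0.1867 0 0 0 0;0 -0.0007 0.2 0 0 0 0;0 -0.0007 0.2067 0 0 0 0;0 -0.0007 0.2133 0 0 0 0;0 -0.0007 0.2133 0 0 0 0"}}

```text
time_s: 5.8
ee_pos: [0.5989, -0.0403, 0.1314]
tcp_rot: [0.001, -0.053, 0.999, -0.001]
wrist_force: [2.2, -3.8, -0.4]
gripper_width: 0.0077
finger_force: 30.0
```

To row units: 0.015 m / 0.75 = 0.02, -0.001 m / 0.75 = -0.0013.

Request:
{"method": "step_arm", "body": {"motion": "0 -0.0013 0 0 0 0 0;0 -0.0013 0.0067 0 0 0 0;0 -0.0013 0.0133 0 0 0 0;0 -0.0013 0.02 0 0 0 0;0 -0.0013 0.02 0 0 0 0"}}

```text
time_s: 6.42
ee_pos: [0.5974, -0.0406, 0.1147]
tcp_rot: [-0.001, -0.053, 0.999, -0.0]
wrist_force: [0.9, -5.7, -2.5]
gripper_width: 0.0082
finger_force: 30.0
```

To row units: 0.017 m / 0.75 = 0.0227, -0.001 m / 0.75 = -0.0013.

Request:
{"method": "step_arm", "body": {"motion": "0 -0.0013 0 0 0 0 0;0 -0.002 0.0067 0 0 0 0;0 -0.002 0.0133 0 0 0 0;0 -0.002 0.0187 0 0 0 0;0 -0.002 0.0227 0 0 0 0;0 -0.002 0.0227 0 0 0 0"}}

```text
time_s: 7.18
ee_pos: [0.5976, -0.0413, 0.1007]
tcp_rot: [-0.0, -0.053, 0.999, 0.001]
wrist_force: [-8.1, -1.1, 21.7]
gripper_width: 0.0075
finger_force: 30.0
```

It bottomed out at the expected height. I'll ease off, release and retreat.

To row units: -0.19 m / 0.75 = -0.2533, -0.11 m / 0.75 = -0.1467.

Request:
{"method": "step_arm", "body": {"motion": "0 0 -0.0027 0 0 0 0;0 0 -0.0027 0 0 0 0.02;0 0 -0.0027 0 0 0 0.03;0 0 -0.0027 0 0 0 0.04;0 0 -0.0027 0 0 0 0.05;0 0 -0.0667 0 0 0 0.06;0 0 -0.1467 0 0 0 0.07;0 0 -0.2533 0 0 0 0.08"}}

```text
time_s: 8.18
ee_pos: [0.5976, -0.0416, 0.2726]
tcp_rot: [-0.0, -0.054, 0.999, 0.0]
wrist_force: [1.9, 0.5, 0.4]
gripper_width: 0.0744
finger_force: 0.0
```

To row units: -0.28 m / 0.75 = -0.3733, -0.24 m / 0.75 = -0.32.

Request:
{"method": "step_arm", "body": {"motion": "-0.0667 -0.08 0 0 0 0 0.08;-0.0667 -0.16 0 0 0 0 0.08;0 -0.24 0 0 0 0 0.08;0.0667 -0.32 0 0 0 0 0.08;0.08 -0.3733 0 0 0 0 0.08;0.08 -0.3733 0 0 0 0 0.08"}}

```text
time_s: 8.93
ee_pos: [0.5653, -0.3319, 0.2714]
tcp_rot: [-0.0, -0.05, 0.999, -0.001]
wrist_force: [0.6, 0.5, -1.0]
gripper_width: 0.0801
finger_force: 0.0
```

```bash
python3 - <<'E'
from h import *
from plant import read_camera
go((.498,-.3315,.17),74.9)
for n in("scene","top"):
    c=read_camera(n); cv2.imwrite(f"pics/{n}3.png",c["image"][:,:,::-1])
a=cv2.imread("pics/scene3.png")[200:320,260:380];b=cv2.imread("pics/top3.png")[180:300,270:390]
cv2.imwrite("pics/home.png",cv2.convertScaleAbs(np.hstack([cv2.resize(x,(400,400),interpolation=cv2.INTER_CUBIC) for x in(a,b)]),alpha=1.5))
E
```

```text
at [ 0.5653 -0.3319  0.2714] yaw 95.73 shift [0.0668 0.0073 0.1015] rv [-0.0023 -0.0006  0.3636]
```

View pics/home.png

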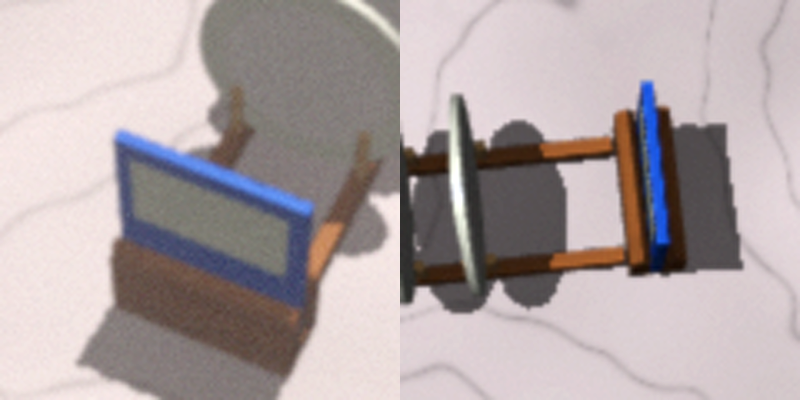

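The board is seated between both ridges, upright, and the plate looks undisturbed. Next is the clip.

To row units: 0.1 m / 0.75 = 0.1333, 0.0668 m / 0.75 = 0.0891, 0.36 rad / 6.2832 = 0.0573.

Request:
{"method": "step_arm", "body": {"motion": "0.04 0.0047 0.04 0 0 0.0286 0.085;0.0891 0.0097 0.08 0 0 0.0573 0.0878;0.0891 0.0097 0.1333 0 0 0.0573 0.0878;0.0891 0.0097 0.1333 0 0 0.0573 0.0878;0.0891 0.0097 0.1333 0 0 0.0573 0.0878"}}

```text
time_s: 9.65
ee_pos: [0.5029, -0.3253, 0.1723]
tcp_rot: [0.001, 0.125, 0.992, 0.0]
wrist_force: [0.5, -0.2, 0.1]
gripper_width: 0.088
finger_force: 0.0
```

```bash
python3 - <<'E'
from h import *
go((.498,-.3315,.086),75.2)
k=400/120
for t,s in [((662,240),(118,135)),((646,85),(310,208))]:
    x,e=tri(((t[0]-400+.5)/k-.5+270,(t[1]+.5)/k-.5+180),((s[0]+.5)/k-.5+260,(s[1]+.5)/k-.5+200)); print(x.round(4),round(e,4))
E
```

```text
at [ 0.5029 -0.3253  0.1723] yaw 75.67 shift [ 0.0034 -0.0072  0.0863] rv [0.0002 0.0013 0.0082]
[ 0.546  -0.0467  0.1338] 0.0002
[ 0.6514 -0.0343  0.133 ] 0.0013
```

To row units: 0.086 m / 0.75 = 0.1147, 0.0034 m / 0.75 = 0.0045, 0.008 rad / 6.2832 = 0.0013.

Request:
{"method": "step_arm", "body": {"motion": "0.0045 -0.0093 0.04 0 0 0.0013 0.0878;0.0045 -0.0093 0.08 0 0 0.0013 0.0878;0.0045 -0.0093 0.1147 0 0 0.0013 0.0878;0.0045 -0.0093 0.1147 0 0 0.0013 0.0878;0.0045 -0.0093 0.1147 0 0 0.0013 0.07"}}

```text
time_s: 10.28
ee_pos: [0.4975, -0.3328, 0.0869]
tcp_rot: [0.001, 0.13, 0.992, -0.0]
wrist_force: [0.3, -0.0, -0.2]
gripper_width: 0.0812
finger_force: 0.0
```

```bash
python3 - <<'E'
from h import *
go((.498,-.3315,.086),75.2)
from plant import r; o=r.get_obs(); print(o["gripper_width"],o["wrist_force"])
E
```

```text
at [ 0.4975 -0.3328  0.0869] yaw 75.09 shift [-0.0002  0.0013  0.0009] rv [-0.0005  0.0024 -0.0019]
0.08116049569300694 [ 0.33637981 -0.01089858 -0.15642962]
```

To row units: 0.001 m / 0.75 = 0.0013.

Request:
{"method": "step_arm", "body": {"motion": "0 0.0013 0 0 0 0 0.06;0 0.0013 0 0 0 0 0.05;0 0.0013 0 0 0 0 0.042;0 0.0013 0 0 0 0 0.036;0 0.0013 0 0 0 0 0.03;0 0.0013 0 0 0 0 0.025;0 0.0013 0 0 0 0 0.02;0 0.0013 0 0 0 0 0.015"}}

```text
time_s: 11.28
ee_pos: [0.498, -0.3306, 0.0866]
tcp_rot: [0.001, 0.13, 0.992, 0.0]
wrist_force: [0.9, 3.0, 9.8]
gripper_width: 0.021
finger_force: 30.0
```

Request:
{"method": "step_arm", "body": {"motion": "0 0 0 0 0 0 0.01;0 0 0 0 0 0 0;0 0 0 0 0 0 0;0 0 0 0 0 0 0"}}

```text
time_s: 11.78
ee_pos: [0.498, -0.3306, 0.0866]
tcp_rot: [0.001, 0.13, 0.992, 0.0]
wrist_force: [0.4, 3.4, 9.5]
gripper_width: 0.0214
finger_force: 30.0
```

Squeezed to its stop (21 mm). I'll lift it.

Request:
{"method": "step_arm", "body": {"motion": "0 0 -0.0133 0 0 0 0;0 0 -0.0333 0 0 0 0;0 0 -0.0667 0 0 0 0;0 0 -0.1067 0 0 0 0;0 0 -0.16 0 0 0 0;0 0 -0.2133 0 0 0 0;0 0 -0.2133 0 0 0 0;0 0 -0.2133 0 0 0 0"}}

```text
time_s: 12.78
ee_pos: [0.4959, -0.3311, 0.245]
tcp_rot: [-0.0, 0.13, 0.992, 0.0]
wrist_force: [0.1, 0.4, -1.4]
gripper_width: 0.0211
finger_force: 30.0
```

```bash
python3 - <<'E'
from h import *
from plant import read_camera
go((.598,-.0408,.247),96.4)
for n in("scene","top"):
    c=read_camera(n); cv2.imwrite(f"pics/{n}4.png",c["image"][:,:,::-1])
a=cv2.imread("pics/scene4.png")[280:400,90:210];b=cv2.imread("pics/top4.png")[220:340,420:540]
cv2.imwrite("pics/clipup.png",cv2.convertScaleAbs(np.hstack([cv2.resize(x,(400,400),interpolation=cv2.INTER_CUBIC) for x in(a,b)]),alpha=1.6))
E
```

```text
at [ 0.4959 -0.3311  0.245 ] yaw 75.05 shift [-0.0237  0.3068 -0.002 ] rv [ 3.000e-04 -3.000e-04 -3.726e-01]
```

View pics/clipup.png

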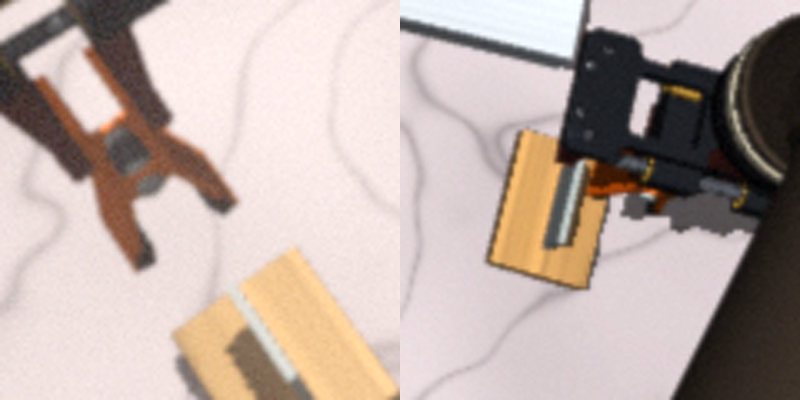

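The clip is lifted clear, jaws wide open, held straight. I'll check its height and centring in the fingers by casting its end face's pixels onto the known plane.

```bash
python3 - <<'E'
from h import *
p=np.array([.4959,-.3311,.245]); a=np.radians(-14.95); X=np.array([np.cos(a),np.sin(a),0]); Y=np.array([-np.sin(a),np.cos(a),0])
k=400/120
for nm,u,off in [("tipL",(143,268),.015),("tipR",(217,213),.015),("tipRout",(236,203),.015),("tipLout",(135,270),.015),("pivot disc",(127,150),.015),("pin end",(152,184),.015),("fingertipL",(85,180),.01),("fingertipR",(168,124),.01),("topL",(45,82),.015),("topR",(90,50),.015)]:
    o,d=ray("scene",((u[0]+.5)/k-.5+90,(u[1]+.5)/k-.5+280)); q=p+X*off; s=(q-o)@X/(d@X); w=o+s*d-q; print(nm,"y %.4f z %.4f"%(w@Y,w[2]))
E
```

```text
tipL y -0.0197 z -0.0663
tipR y 0.0131 z -0.0641
tipRout y 0.0210 z -0.0661
tipLout y -0.0223 z -0.0641
pivot disc y 0.0004 z 0.0046
pin end y 0.0004 z -0.0219
fingertipL y -0.0165 z -0.0035
fingertipR y 0.0164 z -0.0027
topL y -0.0073 z 0.0606
topR y 0.0091 z 0.0624
```

To row units: 0.3068 m / 0.75 = 0.4091, 0.29 m / 0.75 = 0.3867, -0.3726 rad / 6.2832 = -0.0593.

Request:
{"method": "step_arm", "body": {"motion": "-0.0053 0.0667 -0.0027 0 0 -0.0095 0;-0.0107 0.1333 -0.0027 0 0 -0.0207 0;-0.016 0.2 -0.0027 0 0 -0.0318 0;-0.0213 0.2667 -0.0027 0 0 -0.043 0;-0.0267 0.3333 -0.0027 0 0 -0.0525 0;-0.0316 0.3867 -0.0027 0 0 -0.0593 0;-0.0316 0.4091 -0.0027 0 0 -0.0593 0;-0.0316 0.4091 -0.0027 0 0 -0.0593 0"}}

```text
time_s: 13.88
ee_pos: [0.5979, -0.0408, 0.2463]
tcp_rot: [-0.001, -0.056, 0.998, -0.0]
wrist_force: [0.7, -0.7, -0.8]
gripper_width: 0.0215
finger_force: 30.0
```

```bash
python3 - <<'E'
from h import *
go((.598,-.0408,.177),96.4)
E
```

```text
at [ 0.5979 -0.0408  0.2463] yaw 96.43 shift [-0.0002 -0.      0.0693] rv [-0.0002 -0.0017  0.0005]
```

To row units: 0.069 m / 0.75 = 0.092, 0.06 m / 0.75 = 0.08.

Request:
{"method": "step_arm", "body": {"motion": "0 0 0.02 0 0 0 0;0 0 0.04 0 0 0 0;0 0 0.0533 0 0 0 0;0 0 0.0667 0 0 0 0;0 0 0.08 0 0 0 0;0 0 0.092 0 0 0 0;0 0 0.092 0 0 0 0;0 0 0.092 0 0 0 0"}}

```text
time_s: 14.88
ee_pos: [0.5986, -0.041, 0.1784]
tcp_rot: [0.0, -0.056, 0.998, -0.0]
wrist_force: [0.0, 0.1, -0.6]
gripper_width: 0.0214
finger_force: 30.0
```

```bash
python3 - <<'E'
from h import *
from plant import read_camera
go((.598,-.0408,.177),96.4)
c=read_camera("scene"); cv2.imwrite("pics/scene5.png",c["image"][:,:,::-1])
a=cv2.imread("pics/scene5.png")[190:310,260:400]
cv2.imwrite("pics/end.png",cv2.convertScaleAbs(cv2.resize(a,(700,600),interpolation=cv2.INTER_CUBIC),alpha=1.6))
E
```

```text
at [ 0.5986 -0.041   0.1784] yaw 96.41 shift [0.0006 0.0002 0.0014] rv [-0.      0.0005  0.0001]
```

View pics/end.png

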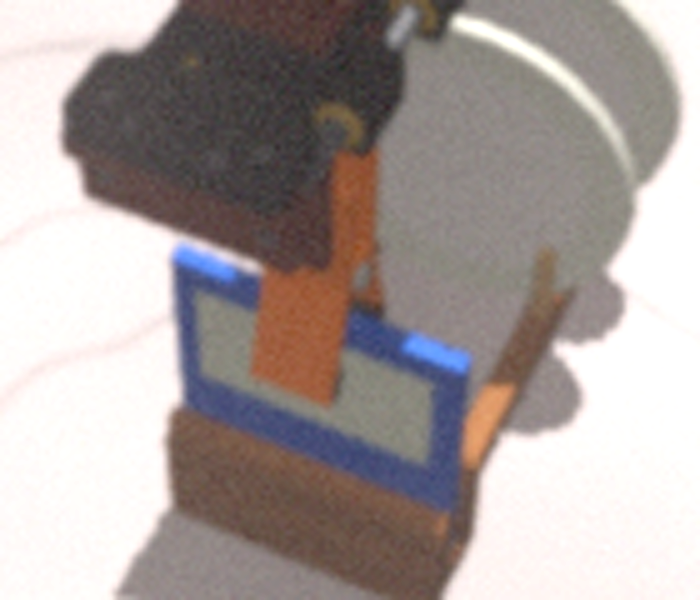

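The jaws straddle the board's top edge near its middle with no contact force. I'll let it settle and hand it in.

Request:
{"method": "step_arm", "body": {"motion": "0 0 0 0 0 0 0;0 0 0 0 0 0 0;0 0 0 0 0 0 0;0 0 0 0 0 0 0"}}

```text
time_s: 15.42
ee_pos: [0.5984, -0.041, 0.1782]
tcp_rot: [0.0, -0.056, 0.998, 0.0]
wrist_force: [-0.3, 0.3, -0.1]
gripper_width: 0.021
finger_force: 30.0
```

```bash
python3 -c "
from plant import r,sign_off
o=r.get_obs();print(o['ee_pos'],o['wrist_force'],o['gripper_width']);print(sign_off())"
```

```text
[ 0.59836147 -0.04097312  0.17817445] [-0.32879622  0.28937474 -0.08155698] 0.021007710403495073
the job is handed in; nothing more can be done
None
```

The job is handed in at about 15 s of the 67 s: by my measurements the board is home in the rack slot and let go, and the clip is held wide open astride its top edge with no sign of contact; no verdict was returned.

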